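# Freeze the reading and switch off the purple iron's test dock

## Robot

A 6-joint arm with a two-finger parallel gripper is mounted at the origin on the work surface. World frame = base frame: x ahead of the robot, y to its left, z up, the work surface at z = 0. Lengths are in m, angles in rad, forces in N, time in s.
With the tool pointing down it reaches from about 0.375 to 0.9 m from the base axis. Payload 3.1 kg.
Tool frame: the origin (TCP) lies between the finger pads; the fingertips stand 22 mm ahead of it and the grasp point (between the pads) lies 3 mm ahead of it; z points along the fingers, y is the direction in which the jaws open and shut (so a half turn about z gives the same grasp; the last joint's range is limited). The gripper opens to 85 mm and grips with 20 to 120 N. Pads are 22 mm wide; open, the fingers measure 114 mm over their backs; the gripper's body (76 mm by 85 mm) begins 54 mm behind the grasp point. The pads swing forward as they close: fully open they stand 13 mm farther back than shut.
Start: joints at [-1.462, 0.527, 1.433, -0, 1.181, -0.178], TCP at [0.177, -0.599, 0.232] pointing down, gripper open.
Joint ranges: [-3.08, 3.08], [-0.75, 2.2], [0.22, 2.44], [-1.43, 4.57], [0, 2.65], [-2.85, 2.85]. Speed limits (rad/s): [2.79, 2.79, 3.14, 3.14, 3.14, 3.14].

## Interface

Orientations are given as a unit quaternion [x, y, z, w].
In Python, from station import status, snapshot, manip gives the robot as it stands.
- The arm moves only by the tool move_arm, never from a script. Its argument "plan" is a list that holds one entry, the list of rows, each a list of 7 numbers: the turn, a rotation vector about the tool's x, y, z scaled (see below), then the shift along the tool's x, y, z scaled (see below), then the closure, from 0 (fully open) to 1 (shut). A call has exactly 8 rows; each row is the pose to reach, as a shift and turn from the pose commanded when the call began, along the tool's axes at that moment; what a row does not reach only later rows make up. The controller multiplies each number of a shift by 100 mm and each number of a turn by pi/4 rad. A row lasts 1/8 s, in which the tool goes at most 62.5 mm and 10.7 degrees, less where a joint would pass 70% of its speed; a pose out of reach is approached as far as the arm can. A call with a number of a shift or a turn outside -1 to 1 is refused whole. A call with a gripper value outside its range is refused whole. The fingers move at their own pace and stop on an object; "force" is the grip in N (left out, the last holds). Time passes only in rows, so rows that repeat a pose let the fingers close, or fill a call up. It gives the time, the measured TCP pose, the force and the opening at its end, in the units of the state.
- status.sense(): the state, without advancing time (a new reading comes with each control period).
- snapshot(name): name is "scene" or "top"; returns a dict with "img" (420x560x3 uint8, red, green, blue), "depth" (420x560 float32, m along the optical axis (not along the pixel's ray), 0 where there is no reading), "mtx" (3x3 intrinsics, pixels), "T" (4x4, takes a point from camera to world coordinates). Camera axes: x right, y up, looking along -z (the intrinsics and any distortion apply to the point x, -y, -z); pixel columns grow to the right and rows downward; lengths in m; the calibration is good to about 2 mm. A picture is of the moment at which its call begins.
- manip.sign_off(): hands the job in, once; it reports no verdict.
The state is a dict: "t": time; "q": joint angles; "qd": joint speeds; "tau": joint torques, N m; "tcp_pos": TCP position; "tool_rot": TCP orientation; "force": force on the tool from outside, world axes, zero at the start; "ft_torque": the same for the moment, N m; "finger_gap": opening from 0.0 (shut) to 1.0 (fully open).
Only numpy, scipy, OpenCV 4.12 (cv2) and the standard library are available. Lean on these libraries where they do the work, as an engineer would, in place of code of your own. Each camera call takes 0.05 s, during which the arm holds its last target. There are 200 camera calls.

## Task

The test run of the purple curling iron is over. On the dock that holds it, gently press the yellow hold key all the way down with the fingertips to freeze the reading and let it come back up; after that, push the dock's red slide switch back towards the iron as far as it goes to switch it off, then withdraw. Touch none of the irons or the other two docks: nothing is to be gripped or lifted.

Things in the scene. Friction and masses are not known exactly. Their poses are not given: they have to be found in the camera images.
- dock_purple: Fixed test dock holding the purple curling iron (the three docks are alike): light grey console 45 mm high with yellow key and red slide switch on its flat top, then a low cradle with the iron. Origin: on the bench under the dock's middle; x points from console to iron, roughly away from the robot, y left, z up. Console: x -150 to -30, y -65 to 65 mm; flat display strip at its rear.
- hold_purple_top (a point): Centre of the top face of the yellow round hold key, 28 mm across, on the purple curling iron's dock; 22 mm above the console's top, 67 mm above the bench when up, at x -90, y -35 mm in the dock's frame. It stands in a black ring 44 mm across and 12 mm high.
- hold_purple (a joint): How far the hold key of the purple curling iron's dock is pressed straight down: 0 up, 0.006 m fully down. It springs back when let go; it starts to give at about 1 to 2 N and is fully down at 5 N.
- power_purple_cap (a point): Centre of the top of the red slide-switch cap on the purple curling iron's dock: cap 14 (x) x 26 (y) mm, from 2 to 26 mm above the console's top, at y +35 mm in the dock's frame. It slides along the dock's x axis.
- power_purple (a joint): Slide switch of the purple curling iron's dock: 0 at the front stop nearest the robot (on), 0.035 m at the rear stop towards the iron (off); starts between 0 and 0.006. It takes about 2 N to slide and stays where it is left.
- iron_purple: The purple curling iron, loose, about 240 mm long, about 250 to 490 g, lying along the dock's x axis in the cradle behind the console, its underside 20 mm above the bench, its highest part at most 72 mm above the bench. Origin: on its underside at the end next to the console; its x axis runs along it, away from the console.
- dock_pink: Fixed test dock holding the pink hair straightener (the three docks are alike): light grey console 45 mm high with yellow key and red slide switch on its flat top, then a low cradle with the iron. Origin: on the bench under the dock's middle; x points from console to iron, roughly away from the robot, y left, z up. Console: x -150 to -30, y -65 to 65 mm; flat display strip at its rear.
- hold_pink_top (a point): Centre of the top face of the yellow round hold key, 28 mm across, on the pink hair straightener's dock; 22 mm above the console's top, 67 mm above the bench when up, at x -90, y -35 mm in the dock's frame. It stands in a black ring 44 mm across and 12 mm high.
- hold_pink (a joint): How far the hold key of the pink hair straightener's dock is pressed straight down: 0 up, 0.006 m fully down. It springs back when let go; it starts to give at about 1 to 2 N and is fully down at 5 N.
- power_pink_cap (a point): Centre of the top of the red slide-switch cap on the pink hair straightener's dock: cap 14 (x) x 26 (y) mm, from 2 to 26 mm above the console's top, at y +35 mm in the dock's frame. It slides along the dock's x axis.
- power_pink (a joint): Slide switch of the pink hair straightener's dock: 0 at the front stop nearest the robot (on), 0.035 m at the rear stop towards the iron (off); starts between 0 and 0.006. It takes about 2 N to slide and stays where it is left.
- iron_pink: The pink hair straightener, loose, about 240 mm long, about 250 to 490 g, lying along the dock's x axis in the cradle behind the console, its underside 20 mm above the bench, its highest part at most 78 mm above the bench. Origin: on its underside at the end next to the console; its x axis runs along it, away from the console.
- dock_cream: Fixed test dock holding the cream hair straightener (the three docks are alike): light grey console 45 mm high with yellow key and red slide switch on its flat top, then a low cradle with the iron. Origin: on the bench under the dock's middle; x points from console to iron, roughly away from the robot, y left, z up. Console: x -150 to -30, y -65 to 65 mm; flat display strip at its rear.
- hold_cream_top (a point): Centre of the top face of the yellow round hold key, 28 mm across, on the cream hair straightener's dock; 22 mm above the console's top, 67 mm above the bench when up, at x -90, y -35 mm in the dock's frame. It stands in a black ring 44 mm across and 12 mm high.
- hold_cream (a joint): How far the hold key of the cream hair straightener's dock is pressed straight down: 0 up, 0.006 m fully down. It springs back when let go; it starts to give at about 1 to 2 N and is fully down at 5 N.
- power_cream_cap (a point): Centre of the top of the red slide-switch cap on the cream hair straightener's dock: cap 14 (x) x 26 (y) mm, from 2 to 26 mm above the console's top, at y +35 mm in the dock's frame. It slides along the dock's x axis.
- power_cream (a joint): Slide switch of the cream hair straightener's dock: 0 at the front stop nearest the robot (on), 0.035 m at the rear stop towards the iron (off); starts between 0 and 0.006. It takes about 2 N to slide and stays where it is left.
- iron_cream: The cream hair straightener, loose, about 240 mm long, about 250 to 490 g, lying along the dock's x axis in the cradle behind the console, its underside 20 mm above the bench, its highest part at most 78 mm above the bench. Origin: on its underside at the end next to the console; its x axis runs along it, away from the console.

How it is judged:
On the way, in this order (a step that is already met when the one before it is completed fails the run):
1. the yellow hold key of the purple iron's dock is pressed down (at least 3.5 of its 6 mm) while its slide switch is still on (at most 12 mm along) (value of joint hold_purple above 0.0035 m and value of joint power_purple below 0.012 m), for 0.04 s.
2. the key is up again and the slide switch of the same dock is pushed back to at least 31 of its 35 mm (value of joint hold_purple below 0.0015 m and value of joint power_purple above 0.031 m), for 0.1 s.
At the end, for the whole second after the job is handed in: The purple iron's dock has its slide switch at least 31 mm along its 35 mm and its key up; the other docks' switches are still on and their keys up; every iron lies within 12 mm of where it began (all of step 2 and value of joint each of hold_pink, hold_cream below 0.0015 m and value of joint each of power_pink, power_cream below 0.012 m and distance of each of iron_purple, iron_pink, iron_cream from where it was at the start of the episode below 0.012 m); the robot touches nothing.
It fails at once if the hold key of another dock is pressed (more than 2.5 mm) or its slide switch moved (more than 5 mm) (value of joint any of hold_pink, hold_cream above 0.0025 m or distance of any of power_pink_cap, power_cream_cap from where it was at the start of the episode above 0.005 m).
It fails at once if another dock is touched (more than 2 N) (contact force between any of the fingers, the arm and dock_pink above 2 N or contact force between any of the fingers, the arm and dock_cream above 2 N).
It fails at once if an iron is lifted or shifted (more than 12 mm) (distance of any of iron_purple, iron_pink, iron_cream from where it was at the start of the episode above 0.012 m).
It fails at once if an iron is touched (more than 2 N) (contact force between any of the fingers, the arm and iron_purple above 2 N or contact force between any of the fingers, the arm and iron_pink above 2 N or contact force between any of the fingers, the arm and iron_cream above 2 N).
It fails at once if the purple iron's dock, key or switch is pressed roughly (more than 30 N) (contact force between any of the fingers, the arm and dock_purple above 30 N).
It also fails if it takes over 40 s, if anything falls off the work surface, if the arm or the gripper's body presses on something with over 40 N, if the wrist force passes 120 N, or if a joint passes its speed limit or range.

## Working session

There is one attempt and no reset: what is moved stays moved. The work goes in short steps, Python scripts to look and compute and a tool call to move; the robot and the scene stay as the last step left them, time stands still between calls to the robot, and variables do not carry over. Pictures are saved under pics/ and viewed, on a budget of 10 in all, crops included, one or two more only if the job needs it, and the job is handed in when it is done.

Besides the shell and the picture viewer there is one more tool, called after "Call:" as name(argument=value, ...) on one line, values as JSON. move_arm: Moves the arm, as the interface text tells. Its arguments: {"type":"object","properties":{"plan":{"type":"array"},"force":{"type":"number"}},"required":["plan"]}

```bash
mkdir -p pics; python3 - <<'E'
from station import status, snapshot
import cv2,numpy as np
for n in("scene","top"):
    s=snapshot(n); cv2.imwrite(f"pics/{n}0.png",s["img"][...,::-1]); np.savez(f"{n}0.npz",**s); print(s["T"].round(3).tolist(),s["mtx"].round(1).tolist(),s.keys())
s=status.sense();print(s)
E
```

```text
[[0.461, -0.584, 0.668, 1.234], [0.887, 0.315, -0.337, -0.322], [-0.014, 0.748, 0.664, 0.747], [0.0, 0.0, 0.0, 1.0]] [[515.6, 0.0, 276.0], [0.0, 515.6, 207.9], [0.0, 0.0, 1.0]] dict_keys(['img', 'depth', 'mtx', 'T'])
[[0.027, 0.995, -0.096, 0.47], [-1.0, 0.026, -0.009, -0.006], [-0.007, 0.096, 0.995, 1.103], [0.0, 0.0, 0.0, 1.0]] [[449.9, 0.0, 289.6], [0.0, 449.9, 210.0], [0.0, 0.0, 1.0]] dict_keys(['img', 'depth', 'mtx', 'T'])
{'t': 0.1, 'q': array([-1.46248066e+00,  5.28369353e-01,  1.43377350e+00, -3.07074821e-05,
        1.18141253e+00, -1.78496858e-01]), 'qd': array([ 0.00046529, -0.00263087, -0.00366346,  0.00207453, -0.00250668,
       -0.00137343]), 'tau': array([ 8.62818433e-05, -4.43305206e+01, -1.78586662e+01, -3.15107718e-04,
        3.89079214e-03, -1.69132608e-05]), 'tcp_pos': array([ 0.17676117, -0.59880952,  0.23083406]), 'tool_rot': array([ 9.89733621e-01,  1.42920947e-01,  2.02396782e-05, -9.81259066e-04]), 'force': array([-1.21597354, -0.1284762 ,  0.70949439]), 'ft_torque': array([ 0.02102293,  0.04129874, -0.00444721]), 'finger_gap': 1.000614734786057}
```

View pics/scene0.png

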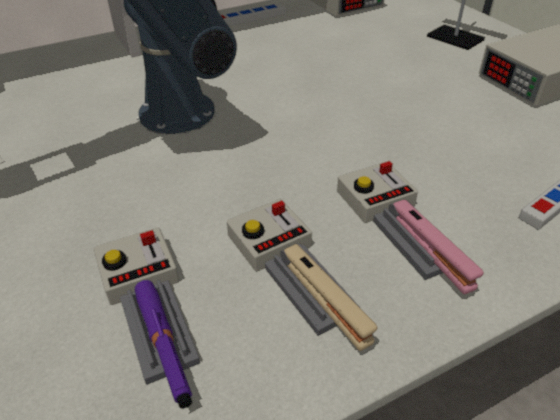

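View pics/top0.png

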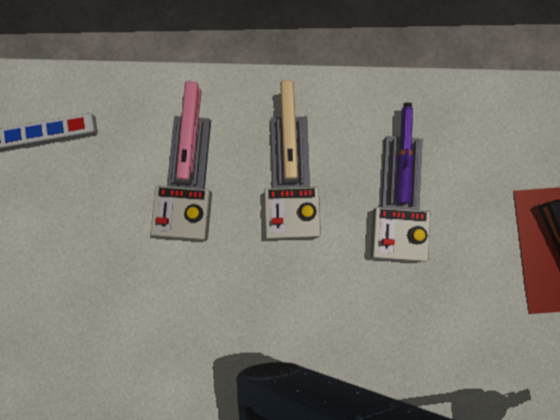

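The scene view shows the purple iron's dock at the lower left (key ~(113,257), switch ~(149,238)). The top view shows it on the right (key ~(419,235), red cap ~(388,239)).

```bash
cat > h.py <<'E'
import numpy as np,cv2
def ray(s,u,v,z):
    K,T=s["mtx"],s["T"]; d=T[:3,:3]@np.array([(u-K[0,2])/K[0,0],-(v-K[1,2])/K[1,1],-1]); o=T[:3,3]
    return o+d*(z-o[2])/d[2]
def blobs(s,kind,box):
    h=cv2.cvtColor(np.ascontiguousarray(s["img"]),cv2.COLOR_RGB2HSV).astype(int); H,S,V=h[...,0],h[...,1],h[...,2]
    m={"y":(abs(H-26)<7)&(S>170)&(V>90),"r":((H<6)|(H>174))&(S>150)&(V>90)}[kind]
    b=np.zeros(m.shape,bool);x0,y0,x1,y1=box;b[y0:y1,x0:x1]=1
    n,l,st,c=cv2.connectedComponentsWithStats((m&b).astype(np.uint8))
    return [(st[i].tolist(),c[i]) for i in range(1,n) if st[i,4]>12]
E
python3 - <<'E'
from h import *
t=dict(np.load("top0.npz"));s=dict(np.load("scene0.npz"))
for nm,im,box in(("top",t,(370,200,435,265)),("scene",s,(90,225,180,300))):
    for k,z in(("y",.067),("r",.071)):
        for st,c in blobs(im,k,box): print(nm,k,st,c.round(1),ray(im,*c,z).round(4))
# console top from depth
K,T=t["mtx"],t["T"];v,u=np.mgrid[:420,:560];d=t["depth"]
P=np.stack([(u-K[0,2])/K[0,0]*d,-(v-K[1,2])/K[1,1]*d,-d],-1)@T[:3,:3].T+T[:3,3]
m=(d>0)&(abs(P[...,2]-.045)<.012)&(u>365)&(u<440)&(v>195)&(v<270)
n,l,st,_=cv2.connectedComponentsWithStats(m.astype(np.uint8));i=1+st[1:,4].argmax();m=l==i
print(st[i],np.median(P[m],0)); print(cv2.minAreaRect((P[m][:,:2]*1000).astype(np.float32)))
b=(d>0)&(u>365)&(u<440)&(v>195)&(v<270);print(np.percentile(P[b][:,2],[1,10,50,90,99]).round(4))
# iron axis
h=cv2.cvtColor(t["img"],cv2.COLOR_RGB2HSV);mi=(h[...,0]>125)&(h[...,0]<150)&(h[...,1]>120)&(u>365)
q=np.array([ray(t,a,bb,.045)[:2] for bb,a in np.argwhere(mi)]);w=cv2.fitLine((q*1000).astype(np.float32),2,0,.01,.01).ravel();print(w,np.arctan2(w[1],w[0]))
cv2.imwrite("pics/c1.png",cv2.resize(np.hstack([t["img"][190:275,360:445],s["img"][215:300,90:175]])[...,::-1],None,fx=4.5,fy=4.5,interpolation=2))
E
```

```text
top y [414, 229, 11, 12, 109] [419.  234.5] [ 0.5208 -0.2949  0.067 ]
top r [383, 211, 3, 6, 15] [384.1 213.3] [ 0.5671 -0.2138  0.071 ]
top r [397, 212, 3, 6, 15] [398.1 214.3] [ 0.5656 -0.2459  0.071 ]
top r [402, 212, 3, 6, 14] [402.9 214.8] [ 0.5648 -0.2569  0.071 ]
top r [411, 213, 3, 5, 14] [412.1 215.1] [ 0.5646 -0.2781  0.071 ]
top r [416, 213, 3, 6, 15] [416.9 215.7] [ 0.5636 -0.2892  0.071 ]
top r [383, 239, 11, 6, 55] [387.8 241.6] [ 0.5024 -0.2227  0.071 ]
scene y [105, 250, 15, 13, 150] [112.  256.1] [ 0.526  -0.2981  0.067 ]
scene r [141, 231, 13, 11, 74] [146.7 234.8] [ 0.5066 -0.227   0.071 ]
scene r [161, 262, 4, 5, 17] [162.6 263.9] [ 0.5915 -0.2238  0.071 ]
scene r [149, 266, 5, 5, 19] [150.8 267.9] [ 0.5907 -0.245   0.071 ]
scene r [143, 268, 5, 5, 19] [144.8 269.9] [ 0.5903 -0.2557  0.071 ]
scene r [137, 270, 5, 5, 19] [138.8 271.9] [ 0.5898 -0.2663  0.071 ]
scene r [125, 274, 4, 5, 18] [126.7 275.8] [ 0.5887 -0.2874  0.071 ]
scene r [119, 276, 4, 5, 18] [120.5 278. ] [ 0.5885 -0.2982  0.071 ]
scene r [113, 278, 4, 5, 18] [114.5 280. ] [ 0.5881 -0.3085  0.071 ]
[ 372  207   58   54 2563] [ 0.52525447 -0.25605106  0.04571141]
((523.5291748046875, -260.0006103515625), (130.92173767089844, 120.14414978027344), 87.30598449707031)
[-0.0037 -0.0009  0.0424  0.0494  0.0696]
[ 9.9903065e-01 -4.4020236e-02  6.9736810e+02 -2.6868127e+02] -0.044034462
```

View pics/c1.png

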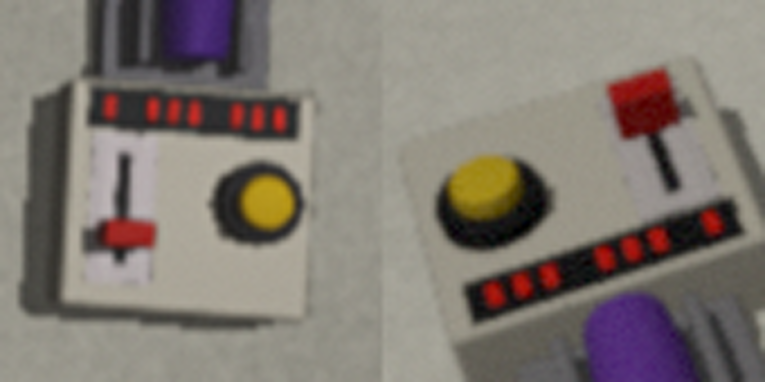

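Call:
move_arm(plan=[[[0,0,0.1,0.25,-0.12,0,1],[0,0,0.2,0.5,-0.25,0,1],[0,0,0.3,0.75,-0.38,0,1],[0,0,0.4,1,-0.5,0,1],[0,0,0.42,1,-0.5,0,1],[0,0,0.42,1,-0.5,0,1],[0,0,0.42,1,-0.5,0,1],[0,0,0.42,1,-0.5,0,1]]], force=40)

```text
t: 1.1
tcp_pos: [0.258, -0.5238, 0.2316]
tool_rot: [1.0, -0.022, -0.0, 0.0]
force: [-1.0, 0.1, 0.3]
finger_gap: 0.001
```

Call:
move_arm(plan=[[[0,0,0,0.25,-0.25,0,1],[0,0,0,0.5,-0.5,0,1],[0,0,0,0.75,-0.75,0,1],[0,0,0,1,-1,0,1],[0,0,0,1,-1,0,1],[0,0,0,1,-1,0,1],[0,0,0,1,-1,0,1],[0,0,0,1,-1,0,1]]])

```text
t: 2.1
tcp_pos: [0.3621, -0.4284, 0.2317]
tool_rot: [1.0, -0.022, -0.0, 0.0]
force: [-0.2, -0.2, 0.8]
finger_gap: 0.001
```

Call:
move_arm(plan=[[[0,0,0,0.25,-0.25,0,1],[0,0,0,0.5,-0.5,0,1],[0,0,0,0.75,-0.75,0,1],[0,0,0,1,-1,0,1],[0,0,0,1,-1,0,1],[0,0,0,1,-1,0,1],[0,0,0,1,-1,0,1],[0,0,0,1,-1,0,1]]])

```text
t: 3.1
tcp_pos: [0.4664, -0.3328, 0.2317]
tool_rot: [1.0, -0.022, -0.0, 0.0]
force: [0.2, -0.5, -0.1]
finger_gap: -0.004
```

```bash
cat > to.py <<'E'
import sys,numpy as np
from station import status
from scipy.spatial.transform import Rotation as R
s=status.sense();r=R.from_quat(s["tool_rot"]);x=r.as_matrix()[:,0]
print("t",s["t"],"tcp",s["tcp_pos"].round(4),"F",s["force"].round(2),"gap",round(s["finger_gap"],3),"yaw",np.arctan2(x[1],x[0]).round(4),"z",r.as_matrix()[:,2].round(4))
if len(sys.argv)>1: print("shift/100mm",(r.inv().apply(np.array(sys.argv[1:4],float)-s["tcp_pos"])*10).round(3))
E
python3 to.py .5215 -.295 .12
```

```text
t 3.1 tcp [ 0.4664 -0.3328  0.2317] F [ 0.24 -0.48 -0.11] gap -0.004 yaw -0.0446 z [-1.e-04 -0.e+00 -1.e+00]
shift/100mm [ 0.534 -0.402  1.117]
```

Call:
move_arm(plan=[[[0,0,0,0.18,-0.13,0.3,1],[0,0,0,0.36,-0.27,0.6,1],[0,0,0,0.535,-0.4,0.9,1],[0,0,0,0.535,-0.4,1,1],[0,0,0,0.535,-0.4,1,1],[0,0,0,0.535,-0.4,1,1],[0,0,0,0.535,-0.4,1,1],[0,0,0,0.535,-0.4,1,1]]])

```text
t: 4.1
tcp_pos: [0.5223, -0.2949, 0.1326]
tool_rot: [1.0, -0.022, 0.001, 0.0]
force: [-0.4, 0.5, 1.6]
finger_gap: 0.001
```

```bash
python3 to.py .5215 -.295 .083; python3 - <<'E'
from station import snapshot
import cv2
a=snapshot("scene")["img"][150:300,60:260];cv2.imwrite("pics/c2.png",cv2.resize(a[...,::-1],None,fx=4,fy=4,interpolation=2))
E
```

```text
t 4.1 tcp [ 0.5223 -0.2949  0.1326] F [-0.36  0.45  1.61] gap 0.001 yaw -0.0436 z [ 0.0011 -0.001  -1.    ]
shift/100mm [-0.008  0.001  0.496]
```

View pics/c2.png

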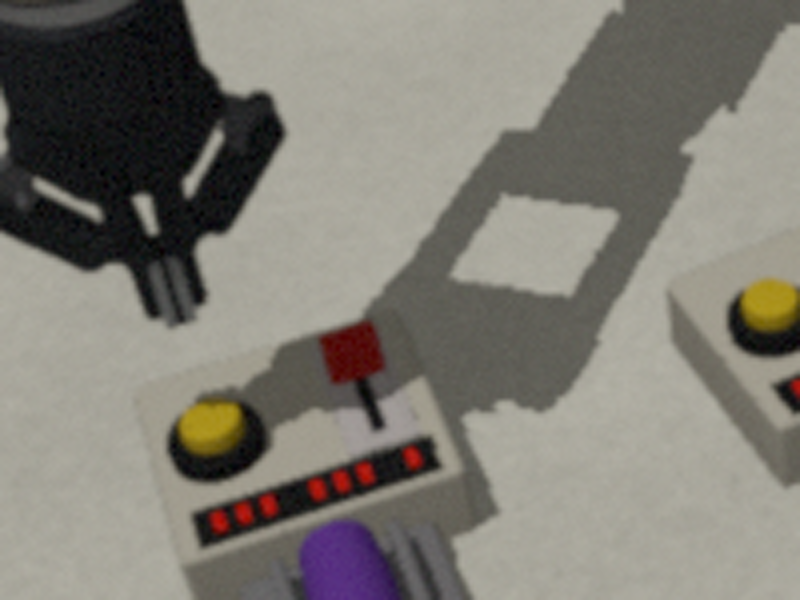

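The fingertips (crop px ~(175,320)) hover above the yellow key (212,430), all clear. I descend to just above the key.

Call:
move_arm(plan=[[[0,0,0,0,0,0.15,1],[0,0,0,0,0,0.28,1],[0,0,0,0,0,0.36,1],[0,0,0,0,0,0.4,1],[0,0,0,0,0,0.4,1],[0,0,0,0,0,0.4,1],[0,0,0,0,0,0.4,1],[0,0,0,0,0,0.4,1]]])

```text
t: 5.15
tcp_pos: [0.5223, -0.2944, 0.0921]
tool_rot: [1.0, -0.022, 0.0, 0.0]
force: [0.1, 0.5, -0.1]
finger_gap: 0.004
```

```bash
python3 to.py .5215 -.295 .083
```

```text
t 5.15 tcp [ 0.5223 -0.2944  0.0921] F [ 0.06  0.49 -0.09] gap 0.004 yaw -0.0431 z [ 5.e-04 -4.e-04 -1.e+00]
shift/100mm [-0.008  0.006  0.091]
```

Call:
move_arm(plan=[[[0,0,0,0,0,0.01,1],[0,0,0,0,0,0.02,1],[0,0,0,0,0,0.03,1],[0,0,0,0,0,0.04,1],[0,0,0,0,0,0.05,1],[0,0,0,0,0,0.06,1],[0,0,0,0,0,0.06,1],[0,0,0,0,0,0.06,1]]])

```text
t: 6.15
tcp_pos: [0.5222, -0.2943, 0.0857]
tool_rot: [1.0, -0.022, 0.0, 0.0]
force: [-1.0, -0.2, -0.4]
finger_gap: -0.0
```

Call:
move_arm(plan=[[[0,0,0,0,0,0.005,1],[0,0,0,0,0,0.01,1],[0,0,0,0,0,0.015,1],[0,0,0,0,0,0.02,1],[0,0,0,0,0,0.025,1],[0,0,0,0,0,0.025,1],[0,0,0,0,0,0.025,1],[0,0,0,0,0,0.025,1]]])

```text
t: 7.15
tcp_pos: [0.5222, -0.2944, 0.0832]
tool_rot: [1.0, -0.022, 0.0, 0.0]
force: [-0.2, -0.1, -0.3]
finger_gap: -0.002
```

```bash
python3 to.py; python3 - <<'E'
from station import snapshot
import cv2
a=snapshot("scene")["img"][200:290,80:200];cv2.imwrite("pics/c3.png",cv2.resize(a[...,::-1],None,fx=6,fy=6,interpolation=2))
E
```

```text
t 7.15 tcp [ 0.5222 -0.2944  0.0832] F [-0.21 -0.1  -0.29] gap -0.002 yaw -0.0431 z [ 0. -0. -1.]
```

View pics/c3.png

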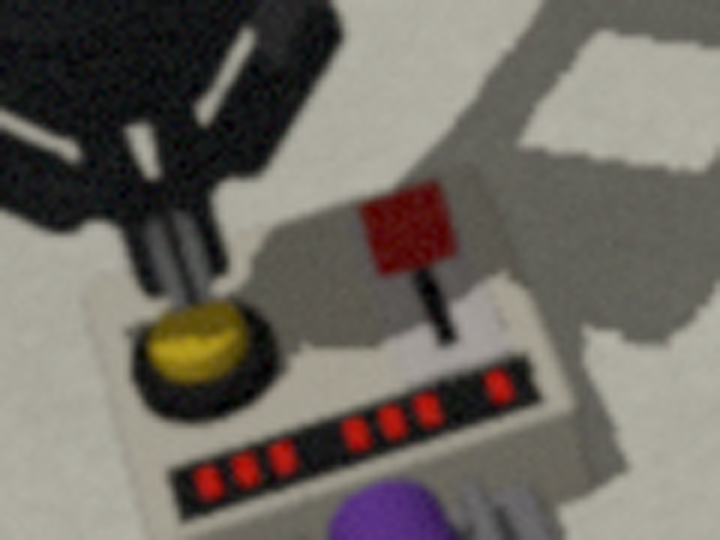

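The fingertip end (crop px ~(185,302)) is at the back of the key's top (centre ~(195,328)); the key doesn't look pressed yet. I'll work out how high the tip is.

```bash
python3 - <<'E'
from h import *
s=dict(np.load("scene0.npz"))
def pr(p):
    c=np.linalg.inv(s["T"])@np.r_[p,1];K=s["mtx"];u=np.array([K[0,0]*c[0]/-c[2]+K[0,2],K[1,1]*-c[1]/-c[2]+K[1,2]]);return u.round(1),((u-[80,200])*6).round(0)
for z in(.061,.066,.072,.076): print("tip front edge",z,pr([.533,-.2949,z]),"centre",pr([.522,-.2944,z]))
print("key",pr([.522,-.2945,.067]))
for st,c in blobs(s,"y",(90,225,180,300)): print(st,c)
from station import snapshot
n=snapshot("scene")
for st,c in blobs(n,"y",(90,225,180,300)): print("now",st,c)
d=n["depth"]; K,T=n["mtx"],n["T"]
for v in range(236,258,2):
    u=111; p=d[v,u]; q=T@np.array([(u-K[0,2])/K[0,0]*p,-(v-K[1,2])/K[1,1]*p,-p,1]); print(v,n["img"][v,u],q[:3].round(4))
E
```

```text
tip front edge 0.061 (array([115.5, 260.3]), array([213., 362.])) centre (array([114.2, 256.2]), array([205., 337.]))
tip front edge 0.066 (array([114.9, 258.4]), array([209., 350.])) centre (array([113.6, 254.4]), array([202., 326.]))
tip front edge 0.072 (array([114.1, 256.1]), array([205., 337.])) centre (array([112.9, 252.1]), array([197., 312.]))
tip front edge 0.076 (array([113.6, 254.6]), array([202., 327.])) centre (array([112.4, 250.5]), array([194., 303.]))
key (array([113.4, 254. ]), array([201., 324.]))
[105, 250, 15, 13, 150] [112.04666667 256.1       ]
now [105, 251, 15, 12, 137] [112.25547445 256.7080292 ]
236 [54 55 53] [ 0.5318 -0.2895  0.1191]
238 [73 73 71] [ 0.5335 -0.2906  0.1162]
240 [82 84 83] [ 0.5312 -0.2915  0.1097]
242 [75 75 75] [ 0.5329 -0.2926  0.1068]
244 [66 65 63] [ 0.5322 -0.2936  0.1016]
246 [42 45 42] [ 0.5319 -0.2946  0.0968]
248 [40 41 40] [ 0.5333 -0.2957  0.0935]
250 [56 57 53] [ 0.5311 -0.2967  0.0869]
252 [93 78 24] [ 0.5155 -0.2972  0.0675]
254 [96 79  4] [ 0.5216 -0.2985  0.0686]
256 [149 129  23] [ 0.528  -0.2998  0.07  ]
```

Depth puts the fingertip's lower end at about z 0.085, still roughly 16 mm above the key. That is shorter than the nominal 22 mm, so I descend in small steps and watch the force.

Call:
move_arm(plan=[[[0,0,0,0,0,0.015,1],[0,0,0,0,0,0.03,1],[0,0,0,0,0,0.045,1],[0,0,0,0,0,0.06,1],[0,0,0,0,0,0.075,1],[0,0,0,0,0,0.09,1],[0,0,0,0,0,0.09,1],[0,0,0,0,0,0.09,1]]])

```text
t: 8.25
tcp_pos: [0.5222, -0.2943, 0.0742]
tool_rot: [1.0, -0.022, 0.0, 0.0]
force: [0.3, 0.5, 1.0]
finger_gap: -0.0
```

```bash
cat > tip.py <<'E'
from h import *
from station import snapshot
n=snapshot("scene")
for st,c in blobs(n,"y",(90,225,180,300)): print("now",st,c)
d=n["depth"]; K,T=n["mtx"],n["T"]
for v in range(242,262,2):
    u=112; p=d[v,u]; q=T@np.array([(u-K[0,2])/K[0,0]*p,-(v-K[1,2])/K[1,1]*p,-p,1]); print(v,n["img"][v,u],q[:3].round(4))
E
python3 to.py; python3 tip.py
```

```text
t 8.25 tcp [ 0.5222 -0.2943  0.0742] F [0.31 0.55 0.99] gap -0.0 yaw -0.0431 z [ 1.e-04 -0.e+00 -1.e+00]
now [105, 252, 15, 11, 99] [112.08080808 258.1010101 ]
242 [74 74 75] [ 0.5315 -0.291   0.1047]
244 [79 79 78] [ 0.5362 -0.2922  0.1045]
246 [70 71 71] [ 0.5328 -0.2931  0.0968]
248 [56 53 53] [ 0.5339 -0.2942  0.0933]
250 [35 34 36] [ 0.5344 -0.2952  0.0892]
252 [46 49 44] [ 0.5317 -0.2962  0.082 ]
254 [76 69 55] [ 0.5231 -0.2969  0.0692]
256 [131 108  22] [ 0.5277 -0.2981  0.0689]
258 [166 144  32] [ 0.5308 -0.2993  0.0671]
260 [137 116  18] [ 0.5348 -0.3005  0.0663]
```

Call:
move_arm(plan=[[[0,0,0,0,0,0.01,1],[0,0,0,0,0,0.02,1],[0,0,0,0,0,0.03,1],[0,0,0,0,0,0.04,1],[0,0,0,0,0,0.05,1],[0,0,0,0,0,0.06,1],[0,0,0,0,0,0.06,1],[0,0,0,0,0,0.06,1]]])

```text
t: 9.3
tcp_pos: [0.5222, -0.2943, 0.0682]
tool_rot: [1.0, -0.022, -0.0, -0.0]
force: [-0.1, 0.1, -0.4]
finger_gap: 0.003
```

```bash
python3 to.py; python3 tip.py
```

```text
t 9.3 tcp [ 0.5222 -0.2943  0.0682] F [-0.07  0.07 -0.37] gap 0.003 yaw -0.0431 z [-0.  0. -1.]
now [106, 255, 14, 8, 71] [112.29577465 259.09859155]
242 [64 66 63] [ 0.5319 -0.291   0.105 ]
244 [75 76 72] [ 0.5343 -0.2921  0.1027]
246 [65 66 63] [ 0.5353 -0.2932  0.0991]
248 [57 56 55] [ 0.5325 -0.2941  0.092 ]
250 [39 43 41] [ 0.531  -0.2951  0.086 ]
252 [47 43 43] [ 0.5328 -0.2962  0.083 ]
254 [68 68 66] [ 0.534  -0.2973  0.0796]
256 [84 80 73] [ 0.5339 -0.2983  0.0749]
258 [158 136  31] [ 0.5324 -0.2994  0.0687]
260 [138 118  18] [ 0.5339 -0.3005  0.0654]
```

Call:
move_arm(plan=[[[0,0,0,0,0,0.008,1],[0,0,0,0,0,0.016,1],[0,0,0,0,0,0.024,1],[0,0,0,0,0,0.032,1],[0,0,0,0,0,0.04,1],[0,0,0,0,0,0.04,1],[0,0,0,0,0,0.04,1],[0,0,0,0,0,0.04,1]]])

```text
t: 10.35
tcp_pos: [0.5223, -0.2944, 0.0643]
tool_rot: [1.0, -0.022, 0.0, 0.0]
force: [-0.3, 0.3, 3.3]
finger_gap: -0.001
```

```bash
python3 to.py; python3 tip.py|head -1
```

```text
t 10.35 tcp [ 0.5223 -0.2944  0.0643] F [-0.33  0.26  3.31] gap -0.001 yaw -0.0431 z [ 2.e-04 -1.e-04 -1.e+00]
now [106, 256, 14, 7, 57] [112.45614035 259.73684211]
```

Contact: 3.3 N. Pressing a little deeper.

Call:
move_arm(plan=[[[0,0,0,0,0,0.005,1],[0,0,0,0,0,0.01,1],[0,0,0,0,0,0.015,1],[0,0,0,0,0,0.02,1],[0,0,0,0,0,0.025,1],[0,0,0,0,0,0.025,1],[0,0,0,0,0,0.025,1],[0,0,0,0,0,0.025,1]]])

```text
t: 11.4
tcp_pos: [0.5223, -0.2944, 0.0618]
tool_rot: [1.0, -0.022, 0.0, 0.0]
force: [0.5, 0.6, 4.3]
finger_gap: -0.002
```

```bash
python3 to.py; python3 tip.py|head -1
```

```text
t 11.4 tcp [ 0.5223 -0.2944  0.0618] F [0.51 0.6  4.3 ] gap -0.002 yaw -0.0431 z [ 2.e-04 -2.e-04 -1.e+00]
now [106, 256, 14, 8, 50] [112.56 260.34]
```

Call:
move_arm(plan=[[[0,0,0,0,0,0.004,1],[0,0,0,0,0,0.008,1],[0,0,0,0,0,0.012,1],[0,0,0,0,0,0.016,1],[0,0,0,0,0,0.02,1],[0,0,0,0,0,0.02,1],[0,0,0,0,0,0.02,1],[0,0,0,0,0,0.02,1]]])

```text
t: 12.45
tcp_pos: [0.5223, -0.2944, 0.0613]
tool_rot: [1.0, -0.021, 0.0, 0.0]
force: [-1.4, 0.8, 14.4]
finger_gap: 0.002
```

```bash
python3 to.py; python3 tip.py|head -1
```

```text
t 12.45 tcp [ 0.5223 -0.2944  0.0613] F [-1.45  0.77 14.4 ] gap 0.002 yaw -0.0429 z [ 4.e-04 -5.e-04 -1.e+00]
now [106, 256, 14, 8, 46] [112.52173913 260.52173913]
```

The key is bottomed out: 14 N, TCP at 0.0613, so the shut fingertip sits at TCP height. I now lift, then move to in front of the switch cap.

Call:
move_arm(plan=[[[0,0,0,0,0,-0.1,1],[0,0,0,0,0,-0.25,1],[0,0,0,0,0,-0.4,1],[0,0,0,0,0,-0.4,1],[0,0,0,-0.28,-0.35,-0.4,1],[0,0,0,-0.55,-0.69,-0.4,1],[0,0,0,-0.55,-0.69,-0.4,1],[0,0,0,-0.55,-0.69,-0.4,1]]])

```text
t: 13.5
tcp_pos: [0.4711, -0.2237, 0.0998]
tool_rot: [1.0, -0.021, 0.001, 0.001]
force: [0.6, -0.4, 0.5]
finger_gap: 0.001
```

```bash
python3 to.py .470 -.2226 .055; python3 - <<'E'
from h import *
from station import snapshot
n=snapshot("scene");t=snapshot("top")
for k,z in(("y",.067),("r",.071)):
  for st,c in blobs(n,k,(90,225,180,300))+[("top",)*2]*0: print("scene",k,st,c.round(1))
  for st,c in blobs(t,k,(370,220,435,265)): print("top",k,st,c.round(1),ray(t,*c,z).round(4))
a=np.vstack([n["img"][170:260,60:200],t["img"][195:285,340:480]]);a=np.hstack([a[:90],a[90:]])
cv2.imwrite("pics/c4.png",cv2.resize(a[...,::-1],(800,257),interpolation=2))
E
```

```text
t 13.5 tcp [ 0.4711 -0.2237  0.0998] F [ 0.63 -0.44  0.47] gap 0.001 yaw -0.0428 z [ 0.0013 -0.0012 -1.    ]
shift/100mm [-0.012 -0.011  0.448]
scene y [105, 250, 15, 13, 155] [112.2 256.2]
scene r [141, 231, 14, 14, 150] [147.6 237.5]
scene r [161, 262, 5, 5, 18] [162.7 264. ]
scene r [149, 265, 5, 6, 21] [150.8 267.6]
scene r [143, 267, 5, 6, 21] [144.9 269.8]
scene r [137, 269, 5, 6, 22] [138.9 271.6]
scene r [125, 273, 4, 6, 21] [126.6 275.6]
scene r [119, 275, 4, 6, 21] [120.6 277.6]
scene r [112, 278, 5, 5, 20] [114.3 280. ]
top r [383, 239, 10, 6, 51] [387.1 241.5] [ 0.5026 -0.2212  0.071 ]
```

View pics/c4.png

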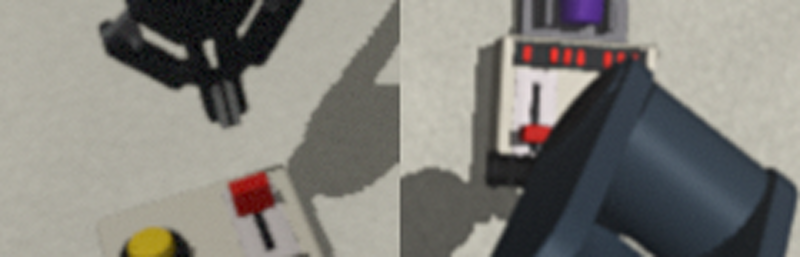

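The key is back up (yellow blob identical to the start). The fingers are in front of the red cap (left panel, tip ~(228,125) vs cap (252,193)). Lowering to 11 mm above the console.

Call:
move_arm(plan=[[[0,0,0,0,-0.01,0.1,1],[0,0,0,-0.01,-0.01,0.2,1],[0,0,0,-0.01,-0.01,0.3,1],[0,0,0,-0.01,-0.01,0.38,1],[0,0,0,-0.01,-0.01,0.43,1],[0,0,0,-0.01,-0.01,0.43,1],[0,0,0,-0.01,-0.01,0.43,1],[0,0,0,-0.01,-0.01,0.43,1]]])

```text
t: 14.6
tcp_pos: [0.4695, -0.2221, 0.0571]
tool_rot: [1.0, -0.022, 0.0, 0.0]
force: [0.6, 0.4, 1.0]
finger_gap: 0.004
```

```bash
python3 to.py .519 -.2248 .056
```

```text
t 14.6 tcp [ 0.4695 -0.2221  0.0571] F [0.57 0.4  1.02] gap 0.004 yaw -0.0431 z [ 6.e-04 -5.e-04 -1.e+00]
shift/100mm [0.496 0.005 0.011]
```

Call:
move_arm(plan=[[[0,0,0,0.06,0,0,1],[0,0,0,0.12,0,0,1],[0,0,0,0.18,0,0,1],[0,0,0,0.24,0,0,1],[0,0,0,0.3,0,0,1],[0,0,0,0.35,0,0,1],[0,0,0,0.38,0,0,1],[0,0,0,0.38,0,0,1]]])

```text
t: 15.6
tcp_pos: [0.5078, -0.2237, 0.0567]
tool_rot: [1.0, -0.022, 0.001, 0.0]
force: [-0.5, 0.2, -0.2]
finger_gap: -0.002
```

```bash
cat > cap.py <<'E'
from h import *
from station import snapshot
n=snapshot("scene");t=snapshot("top")
print("scene",[(st,c.round(1).tolist()) for st,c in blobs(n,"r",(135,222,175,262))])
print("top",[(st,ray(t,*c,.071).round(4).tolist()) for st,c in blobs(t,"r",(378,217,400,250))])
E
python3 to.py;python3 cap.py
```

```text
t 15.6 tcp [ 0.5078 -0.2237  0.0567] F [-0.53  0.23 -0.23] gap -0.002 yaw -0.0432 z [ 1.e-03 -2.e-04 -1.e+00]
scene [([143, 237, 16, 16, 172], [150.5, 244.6])]
top []
```

Call:
move_arm(plan=[[[0,0,0,0.02,0,0,1],[0,0,0,0.04,0,0,1],[0,0,0,0.06,0,0,1],[0,0,0,0.08,0,0,1],[0,0,0,0.09,0,0,1],[0,0,0,0.1,0,0,1],[0,0,0,0.1,0,0,1],[0,0,0,0.1,0,0,1]]])

```text
t: 16.7
tcp_pos: [0.5166, -0.2239, 0.0567]
tool_rot: [1.0, -0.021, -0.001, -0.0]
force: [-4.3, -2.0, 2.2]
finger_gap: -0.0
```

```bash
python3 to.py;python3 cap.py
```

```text
t 16.7 tcp [ 0.5166 -0.2239  0.0567] F [-4.25 -1.99  2.22] gap -0.0 yaw -0.043 z [-1.2e-03  4.0e-04 -1.0e+00]
scene [([144, 240, 16, 16, 175], [151.7, 247.7])]
top []
```

Call:
move_arm(plan=[[[0,0,0,0.005,0,0,1],[0,0,0,0.01,0,0,1],[0,0,0,0.015,0,0,1],[0,0,0,0.015,0,0,1],[0,0,0,0.015,0,0,1],[0,0,0,0.015,0,0,1],[0,0,0,0.015,0,0,1],[0,0,0,0.015,0,0,1]]])

```text
t: 17.8
tcp_pos: [0.5167, -0.2238, 0.0567]
tool_rot: [1.0, -0.021, -0.002, -0.001]
force: [-7.8, -1.7, 3.5]
finger_gap: -0.001
```

```bash
python3 to.py;python3 cap.py
```

```text
t 17.8 tcp [ 0.5167 -0.2238  0.0567] F [-7.84 -1.74  3.49] gap -0.001 yaw -0.0424 z [-0.0042  0.0011 -1.    ]
scene [([144, 240, 16, 16, 177], [151.8, 247.7])]
top []
```

It's at the rear stop: the cap no longer moves while the force rises to 8 N. Backing off and lifting.

Call:
move_arm(plan=[[[0,0,0,-0.1,0,0,1],[0,0,0,-0.25,0,0,1],[0,0,0,-0.35,0,0,1],[0,0,0,-0.4,0,-0.1,1],[0,0,0,-0.4,0,-0.4,1],[0,0,0,-0.4,0,-0.8,1],[0,0,0,-0.4,0,-1,1],[0,0,0,-0.4,0,-1,1]]])

```text
t: 18.9
tcp_pos: [0.4801, -0.2233, 0.159]
tool_rot: [1.0, -0.022, 0.002, 0.002]
force: [-0.5, -0.5, -0.0]
finger_gap: -0.001
```

Call:
move_arm(plan=[[[0,0,0,-0.2,0.2,-0.2,1],[0,0,0,-0.3,0.5,-0.4,1],[0,0,0,-0.4,0.8,-0.6,1],[0,0,0,-0.4,1,-0.6,1],[0,0,0,-0.4,1,-0.6,1],[0,0,0,-0.4,1,-0.6,1],[0,0,0,-0.4,1,-0.6,1],[0,0,0,-0.4,1,-0.6,1]]])

```text
t: 19.9
tcp_pos: [0.4346, -0.3196, 0.2163]
tool_rot: [1.0, -0.021, -0.0, -0.0]
force: [0.2, -0.6, 0.5]
finger_gap: 0.002
```

```bash
python3 to.py;python3 cap.py; python3 - <<'E'
from h import *
from station import snapshot
s=snapshot("scene");t=snapshot("top")
print([(c.round(1).tolist()) for _,c in blobs(s,"y",(90,225,180,300))])
o=dict(np.load("scene0.npz"))
for nm,im in(("old",o),("new",s)):
    for k in "yr": print(nm,k,[c.round(1).tolist() for st,c in blobs(im,k,(230,150,430,240)) if st[4]>50])
cv2.imwrite("pics/end.png",np.hstack([s["img"],t["img"]])[::1,:,::-1] if 0 else cv2.resize(np.hstack([s["img"][120:,60:],t["img"][60:360,60:]])[...,::-1],(800,240)) if s["img"][120:].shape[0]==300 else s["img"][...,::-1])
E
```

```text
t 19.9 tcp [ 0.4346 -0.3196  0.2163] F [ 0.16 -0.63  0.53] gap 0.002 yaw -0.0419 z [-6.e-04  8.e-04 -1.e+00]
scene [([145, 241, 13, 11, 87], [150.7, 245.5])]
top [([384, 225, 11, 7, 55], [0.5336, -0.2248, 0.071])]
[[112.0, 256.1]]
old y [[363.8, 181.4], [252.0, 225.8]]
old r [[384.8, 166.1], [276.6, 206.3]]
new y [[363.7, 181.6], [252.1, 225.8]]
new r [[384.8, 166.1], [276.5, 206.4]]
```

View pics/end.png

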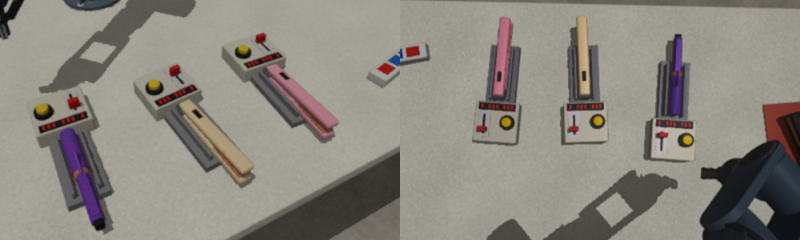

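```bash
python3 -c "
from station import manip;print(manip.sign_off())"
```

```text
the job is handed in; nothing more can be done
None
```

I pressed the purple dock's yellow hold key all the way down and let it back up. I then pushed the red slide switch to its rear stop, withdrew, and handed the job in at about 20 s. No verdict was reported.

**Key:** it bottomed out at 14 N with the fingertips at z 0.061 m. Afterwards its image position matched the start (112.0, 256.1), so it is up again.

**Switch:** the cap moved 31 mm in the top view. From a start somewhere between 0 and 6 mm, that puts it at or past 31 of its 35 mm. At the end the force rose from 4 to 8 N with no further movement, so I take it to be against the stop. The 31 mm alone sits right at the judged limit, so the stop is the stronger evidence.

**Other docks and irons:** the keys and switches of the pink and cream docks stayed within 0.2 px of where they were. The irons look unmoved in the last picture, though I did not measure them. The arm ended clear of everything, about 0.22 m up.

**Disagreement:** the shut fingertips turned out to be about level with the TCP, not 22 mm ahead as stated. I found this from depth and force before touching anything, and corrected for it.

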